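Rock the tub of printed rollers empty into the tray

ROBOT

A 6-joint arm with a two-finger parallel gripper is mounted at the origin on the work surface. World frame = base frame: x ahead of the robot, y to its left, z up, the work surface at z = 0. Lengths are in m, angles in degrees, forces in N, time in s.
With the tool pointing down it reaches from about 0.3 to 0.75 m from the base axis. Payload 8.5 kg.
Tool frame: the origin (TCP) lies midway between the tips of the shut fingers; the grasp point (between the pads) lies 19 mm behind it (env.tcp_to_grasp is the z of the grasp point in the tool frame, in m); z points along the fingers, y is the line along which they close (so a half turn about z gives the same grasp; the last joint's range is limited). The gripper opens to 85 mm and grips with 20 to 120 N. Pads are 22 mm wide; open, the fingers measure 114 mm over their backs; the gripper's body (76 mm by 85 mm) begins 54 mm behind the grasp point. The pads swing forward as they close: fully open they stand 13 mm farther back than shut.
Start: joints at [-12.336, 21.807, 74.336, -0, 83.858, -12.336], TCP at [0.55, 0, 0.205] pointing down, gripper open.
Joint ranges: [-178.18, 178.18], [-50.72, 133.34], [12.68, 142.11], [-81.47, 261.47], [9.98, 163.14], [-165.26, 165.26]. Speed limits (degrees/s): [136.94, 136.94, 180, 180, 180, 180].

INTERFACE

Orientations are given as a 3x3 rotation matrix whose columns are the frame's x, y, z axes.
In Python, from rig import env, imaging, job, models gives the robot as it stands. The module is installed in compiled form; this text tells all that it offers.
- The arm moves only by the tool jog_arm, never from a script. Its argument "plan" is text: rows parted by semicolons, each of 7 numbers parted by spaces: the turn, a rotation vector about the tool's x, y, z in degrees, then the shift along the tool's x, y, z in cm, then the closure in counts, from 0 (fully open) to 255 (shut). In form: rx ry rz x y z claw; .... A call has 1 to 10 rows; each row shifts and turns the commanded pose from where the row before left it, along the tool's axes as they then stand; what a row does not reach is not made up. A row lasts 1/12 s, in which the tool goes at most 41.7 mm and 7.16 degrees, less where a joint would pass 70% of its speed; a pose out of reach is approached as far as the arm can. A call with a gripper value outside its range is refused whole. The fingers move at their own pace and stop on an object; "grip_force" is the grip in N (left out, the last holds). Time passes only in rows, so rows that do not move let the fingers close. It gives the time, the measured TCP pose, the force, the opening and the grip force at its end, in the units of the state.
- env.observe(): the state, without advancing time (a new reading comes with each control period).
- imaging.get_image(name): name is "scene" or "side" or "wrist"; returns a dict with "pixels" (384x512x3 uint8, red, green, blue), "depth" (384x512 float32, m along the optical axis (not along the pixel's ray), 0 where there is no reading), "fov_y" (degrees; the focal length in pixels is half the picture's height over the tangent of half this angle, whatever the lens; pixels are square), "cx", "cy" (the principal point, pixels), "world_from_camera" (4x4, takes a point from camera to world coordinates). Camera axes: x right, y down, z forward; pixel columns grow to the right and rows downward; lengths in m; the calibration is good to about 2 mm. A picture is of the moment at which its call begins.
- job.close_job(): hands the job in; it is judged then, once.
Trained networks look in the newest picture that a camera, given by its name, has taken for a name from the list of things; names that differ only in an ending like _2 or _b are one class to them, and where a whole thing is asked for, a point or a joint stands for the part that bears it (a point fixed in the world has none). Each returns a list of dicts, best first, with "confidence" (0 to 1); they miss things now and then, are a little off and sometimes report something else, mostly with a low value. They report only what shows in the picture. A call takes as long as a camera call.
- models.outline_of(camera, query): "region" (384x512 bool, what is visible of it) and "bbox" ([centre column, centre row, width, height] in pixels, round what is visible of it).
- models.tip_of(camera, query): "at" ([column, row] in pixels: a listed point, or the origin of a listed thing).
The state is a dict: "time_s": time; "q": joint angles; "qvel": joint speeds; "joint_efforts": joint torques, N m; "position": TCP position; "tool_rot": TCP orientation; "ft_force": force on the tool from outside, world axes, zero at the start; "wrist_torque": the same for the moment, N m; "grip_width": finger opening in m; "gripper_force": force on a finger pad.
Only numpy, scipy, OpenCV 4.12 (cv2) and the standard library are available. Lean on these libraries where they do the work, as an engineer would, in place of code of your own. Each camera call takes 0.05 s, during which the arm holds its last target. There are 200 camera calls.

TASK

Empty the heavy tub of purple printed rollers into the grey tray in front of it by rocking the tub forward on its front base edge with its bar handle, without lifting it off its stand; all five rollers must end up in the tray. Then ease the tub back down, gently and without letting it drop or flop over, so that it stands upright on the stand where it stood. Leave the other things on the bench alone.

Things in the scene. Friction and masses are not known exactly. Their poses are not given: they have to be found in the camera images.
- tub_handle (a point): Middle of the tub's steel bar handle, on the bar's axis: a round bar 12 mm thick, 64 mm clear between two black brackets, level behind the tub, parallel to its front base edge, 36 mm clear of the back wall, nothing above it. Axes as the tub's (x = pouring direction, y along the bar). With the tub upright the axis is 225 mm above the bench, 10 mm above the back wall's rim.
- tub_edge (a point): Middle of the tub's front base edge, on its underside: the edge the tub rocks on. Axes as the tub's: x = pouring direction (towards the tray), z up when it stands; they turn with it. The bar handle's axis lies 172 mm behind (-x) and 125 mm above (+z) this point, the pouring lip 90 mm ahead and 105 mm above.
- strip (a point): Middle of the tub-side foot of a low aluminium stop strip (6 mm high, 8 mm thick) across the front of the fixed plywood stand (190 x 170 mm, black rubber top 100 mm above the bench; this point is 15 mm from its front end). x points to the tray, y along the strip. The tub's base edge starts 1 to 14 mm short of the strip; pushed forward, it stops and rocks there.
- tray: Fixed open grey tray on the bench just ahead of the stand, 260 (x, along the pouring direction) by 200 (y) mm, 60 mm high, walls 6 mm. Origin: centre of its underside.
- roller1: Purple printed roller, a plain cylinder 32 mm in diameter and 100 mm long, 50 g, loose in the tub at the start, lying parallel to the tub's front base edge (bottom layer). Origin: its centre; its own y is its axis.
- roller2: Purple printed roller, a plain cylinder 32 mm in diameter and 100 mm long, 50 g, loose in the tub at the start, lying parallel to the tub's front base edge (bottom layer). Origin: its centre; its own y is its axis.
- roller3: Purple printed roller, a plain cylinder 32 mm in diameter and 100 mm long, 50 g, loose in the tub at the start, lying parallel to the tub's front base edge (bottom layer). Origin: its centre; its own y is its axis.
- roller4: Purple printed roller, a plain cylinder 32 mm in diameter and 100 mm long, 50 g, loose in the tub at the start, lying parallel to the tub's front base edge (resting on the others). Origin: its centre; its own y is its axis.
- roller5: Purple printed roller, a plain cylinder 32 mm in diameter and 100 mm long, 50 g, loose in the tub at the start, lying parallel to the tub's front base edge (resting on the others). Origin: its centre; its own y is its axis.
- spool: Bystander: filament spool lying flat on the bench, black with purple filament, 200 mm in diameter, 62 mm high. Origin: centre of its underside.
- bit_case: Bystander: yellow screwdriver-bit case, 110 by 170 by 32 mm, lying on the bench. Origin: centre of its underside.
- bottle: Bystander: white bottle with a blue cap, 60 mm in diameter, 150 mm high. Origin: centre of its underside.
- tub: Loose orange tub, black weighted base 130 (x) by 124 (y) mm, front wall a chute sloping out at 45 deg; 0.55 to 0.8 kg plus rollers. Origin: underside, 60 mm behind the front edge. Tilted forward, the chute is level at 0.79 rad, rollers roll out by about 1.1 rad; empty, it balances near 1.2 rad (sooner with rollers on the chute), then falls forward by itself: hold the bar from both sides.

How it is judged (in metres and radians):
On the way, in this order (a step that is already met when the one before it is completed fails the run):
1. the tub is rocked forward on its front base edge (tilted more than 0.5 rad) (angle between tub_edge's own z axis and vertical above 0.5 rad), for 0.05 s.
2. all five rollers have come to lie in the tray (x of roller1 in the frame of tray between -0.126 and 0.126 m and y of roller1 in the frame of tray between -0.096 and 0.096 m and height (world z) of each of roller1, roller2, roller3, roller4, roller5 below 0.07 m and x of roller2 in the frame of tray between -0.126 and 0.126 m and y of roller2 in the frame of tray between -0.096 and 0.096 m and x of roller3 in the frame of tray between -0.126 and 0.126 m and y of roller3 in the frame of tray between -0.096 and 0.096 m and x of roller4 in the frame of tray between -0.126 and 0.126 m and y of roller4 in the frame of tray between -0.096 and 0.096 m and x of roller5 in the frame of tray between -0.126 and 0.126 m and y of roller5 in the frame of tray between -0.096 and 0.096 m), for 0.2 s.
At the end, for the whole second after the job is handed in: All five rollers lie at rest inside the tray (centres within its walls and below 70 mm); the tub stands still and upright (within 0.06 rad) on the stand, its front base edge within 35 mm and its handle within 45 mm of where they were at the start (all of step 2 and angle between tub_edge's own z axis and vertical below 0.06 rad and distance of tub_edge from where it was at the start of the episode below 0.035 m and distance of tub_handle from where it was at the start of the episode below 0.045 m and angular speed of tub below 0.1 rad/s and linear speed of each of roller1, roller2, roller3, roller4, roller5 below 0.05 m/s); the robot touches nothing.
It fails at once if the tub is lifted: the middle of its front base edge is more than 25 mm above the stand's top (z of tub_edge in the frame of strip above 0.025 m).
It fails at once if the tub is dropped or flopped over: it turns faster than 4 rad/s (angular speed of tub above 4 rad/s).
It fails at once if a bystander (spool, bit case, bottle) is shifted by more than 30 mm (distance of any of spool, bit_case, bottle from where it was at the start of the episode above 0.03 m).
It also fails if it takes over 56 s, if anything falls off the work surface, if the arm or the gripper's body presses on something with over 40 N, if the wrist force passes 120 N, or if a joint passes its speed limit or range.

## Working session

There is one attempt and no reset: what is moved stays moved. The work goes in short steps, Python scripts to look and compute and a tool call to move; the robot and the scene stay as the last step left them, time stands still between calls to the robot, and variables do not carry over. Pictures are saved under pics/ and viewed, at most 10 in all, crops included, and the job is handed in when it is done.

Besides the shell and the picture viewer there is one more tool, called after "Emit:" in YAML: its name, and indented under it one key for each argument. jog_arm: Moves the arm, as the interface text tells. Its arguments: {"type":"object","properties":{"plan":{"type":"string"},"grip_force":{"type":"number"}},"required":["plan"]}

```bash
mkdir -p pics; cat > h.py <<'E'
import numpy as np, cv2
from rig import env, imaging, job, models
def world(im,c,r,d=None):
    f=192/np.tan(np.radians(im["fov_y"])/2)
    if d is None:
        p=im["depth"][int(r)-1:int(r)+2,int(c)-1:int(c)+2]; d=np.median(p[p>0])
    return (im["world_from_camera"]@np.array([(c-im["cx"])/f*d,(r-im["cy"])/f*d,d,1]))[:3]
def cloud(im,mask):
    f=192/np.tan(np.radians(im["fov_y"])/2)
    r,c=np.nonzero(mask&(im["depth"]>0)); d=im["depth"][r,c]
    P=np.stack([(c-im["cx"])/f*d,(r-im["cy"])/f*d,d,np.ones_like(d)])
    return (im["world_from_camera"]@P)[:3].T
E
python3 - <<'E'
from h import *
np.set_printoptions(precision=3,suppress=True)
ims=[]
for n in("scene","side"):
    im=imaging.get_image(n); ims.append(im["pixels"])
    print(n,im["world_from_camera"][:3,3],im["world_from_camera"][:3,2])
    for q in("tub_handle","tub_edge","strip","tray","tub","spool","bit_case","bottle"):
        for t in models.tip_of(n,q)[:1]:
            print(q,np.round(t["at"],1),t["confidence"],world(im,*t["at"]))
cv2.imwrite("pics/a.png",cv2.cvtColor(ims[0],cv2.COLOR_RGB2BGR))
cv2.imwrite("pics/b.png",cv2.cvtColor(ims[1],cv2.COLOR_RGB2BGR))
E
```

```text
scene [1.322 0.085 0.79 ] [-0.766  0.067 -0.639]
tub_handle [261.9 169. ] 0.82 [0.558 0.171 0.228]
strip [193.8 210.8] 0.73 [0.631 0.001 0.162]
tray [135.7 245.2] 0.86 [ 0.59  -0.172  0.005]
tub [218.5 211.1] 0.7 [0.626 0.06  0.154]
spool [351.2 186.8] 0.72 [0.432 0.464 0.059]
bottle [346.3 246.4] 0.76 [0.647 0.398 0.029]
side [ 0.399 -0.701  1.15 ] [ 0.121  0.647 -0.753]
tub_handle [252.6 174.8] 0.66 [ 0.511 -0.054  0.459]
tub_edge [267.2 244.8] 0.68 [0.563 0.001 0.114]
strip [271.5 253. ] 0.97 [ 0.556 -0.083  0.199]
tray [283.4 321.3] 0.87 [ 0.577 -0.178  0.006]
tub [260.5 229.9] 0.91 [0.548 0.027 0.151]
spool [189.9 157.5] 0.75 [0.378 0.433 0.06 ]
bit_case [318.8 222.8] 0.56 [0.75  0.112 0.031]
```

View pics/a.png

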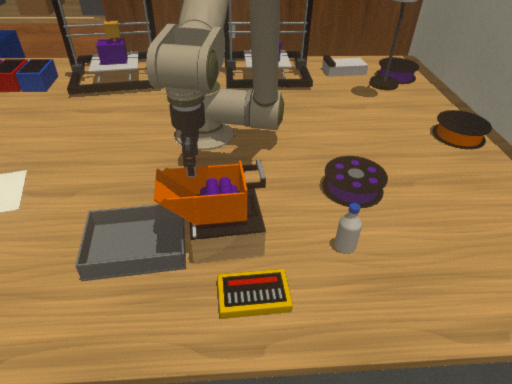

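View pics/b.png

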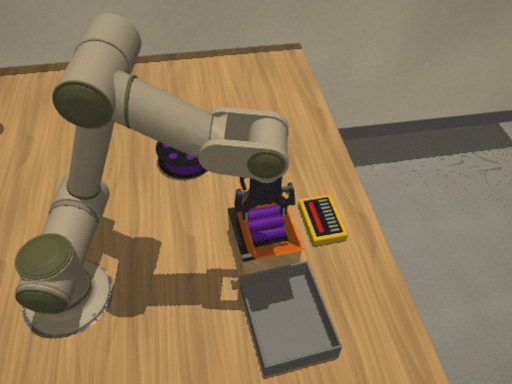

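Scene view: the tub (200,195) pours towards world −y into the tray (135,240), and the bar handle is at (262,172). In the side view the gripper hides the handle. Next I'll measure the yaw and the points.

```bash
python3 - <<'E'
from h import *
np.set_printoptions(precision=4,suppress=True)
s=env.observe(); print(s["tool_rot"],s["grip_width"],env.tcp_to_grasp)
C={}
for n in("scene","side"):
    im=imaging.get_image(n)
    for q in("tray","tub","bottle","spool"):
        o=models.outline_of(n,q)
        if o: C[n,q]=cloud(im,o[0]["region"]); print(n,q,o[0]["confidence"],len(C[n,q]))
    P=cloud(im,np.ones((384,512),bool)); C[n]=P
    t=C.get((n,"tray"))
    if t is not None:
        t=t[(t[:,2]>.05)&(t[:,2]<.066)]; print("trayrect",cv2.minAreaRect(t[:,:2].astype(np.float32)))
    st=P[(P[:,2]>.096)&(P[:,2]<.104)&(abs(P[:,0]-.57)<.13)&(abs(P[:,1]-.08)<.15)]
    print("stand top",cv2.minAreaRect(st[:,:2].astype(np.float32)),len(st))
    b=P[(P[:,2]>.222)&(P[:,2]<.235)&(abs(P[:,0]-.56)<.08)&(P[:,1]>.14)&(P[:,1]<.23)]
    print("bar",len(b),b.mean(0) if len(b) else 0, b.min(0),b.max(0))
    if len(b)>5: print(cv2.fitLine(b[:,:2].astype(np.float32),cv2.DIST_HUBER,0,.01,.01).ravel())
im=imaging.get_image("scene")
c=cv2.resize(im["pixels"][140:280,60:290],None,fx=3.4,fy=3.4,interpolation=cv2.INTER_CUBIC)
cv2.imwrite("pics/c.png",cv2.cvtColor(c,cv2.COLOR_RGB2BGR))
w=imaging.get_image("wrist")
cv2.imwrite("pics/w.png",cv2.cvtColor(w["pixels"],cv2.COLOR_RGB2BGR))
E
```

```text
[[-0.  1.  0.]
 [ 1.  0.  0.]
 [ 0.  0. -1.]] 0.08568849264902756 -0.0187
scene tray 0.71 6934
scene tub 0.86 4577
scene bottle 0.77 961
scene spool 0.8 2643
trayrect ((0.5883140563964844, -0.16952285170555115), (0.2045297771692276, 0.26024872064590454), 5.759941101074219)
stand top ((0.5682651996612549, 0.07461202144622803), (0.1716618686914444, 0.1902407854795456), 5.579423904418945) 1126
bar 107 [0.5616 0.1673 0.2283] [0.516  0.1593 0.2232] [0.6005 0.176  0.2319]
[0.9954 0.0957 0.5666 0.1677]
side tray 0.67 7874
side tub 0.83 1491
side spool 0.85 1102
trayrect ((0.5880616307258606, -0.17035409808158875), (0.20139077305793762, 0.2631074786186218), 5.397933483123779)
stand top ((0.49361199140548706, 0.06554999947547913), (0.03152194619178772, 0.19209398329257965), 7.957616806030273) 374
bar 11 [0.5207 0.1581 0.2263] [0.5133 0.1546 0.2233] [0.5297 0.1631 0.2309]
[ 0.9984 -0.0564  0.5205  0.1583]
```

View pics/c.png

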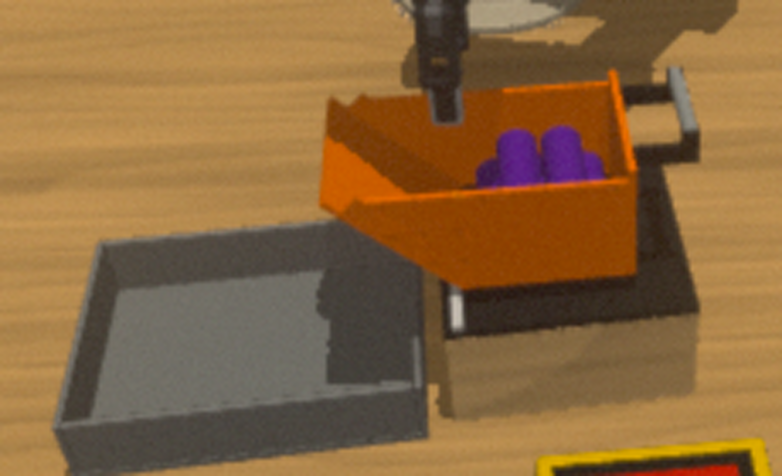

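Yaw is about 5.5°, with the bar at about (0.5585, 0.167, 0.225) and the edge about (0.575, −0.004, 0.1). I'll raise and turn the tool, then move over the bar.

Emit:
jog_arm:
  plan: "0 0 0 0 0 -4 0; 0 0 0 0 0 -4 80; 0 0 6.5 0 0 0 159; 0 0 6.5 0 0 0 159; 0 0 6.5 0 0 0 159; 0 0 6.5 0 0 0 159; 0 0 6.5 0 0 0 159; 0 0 6.5 0 0 0 159; 0 0 6.5 0 0 0 159; 0 0 6.5 0 0 0 159"
  grip_force: 30

```text
time_s: 2.33
position: [0.5499, 0.0, 0.2848]
tool_rot: [[0.791, 0.611, -0.0], [0.611, -0.791, 0.0], [-0.0, -0.0, -1.0]]
ft_force: [0.8, 0.1, 0.6]
grip_width: 0.0321
gripper_force: 0.0
```

Emit:
jog_arm:
  plan: "0 0 6.5 0 0 0 159; 0 0 6.5 0 0 0 159; 0 0 6.5 0 0 0 159; 0 0 6.5 0 0 0 159; 0 0 6.5 0 0 0 159; 0 0 0 0.49 -3.31 0 159; 0 0 0 0.49 -3.31 0 159; 0 0 0 0.49 -3.31 0 159; 0 0 0 0.49 -3.31 0 159; 0 0 0 0.49 -3.31 0 159"

```text
time_s: 3.17
position: [0.5583, 0.1687, 0.2849]
tool_rot: [[0.995, 0.096, 0.0], [0.096, -0.995, 0.0], [0.0, -0.0, -1.0]]
ft_force: [0.5, 1.3, -0.4]
grip_width: 0.0317
gripper_force: 0.0
```

Emit:
jog_arm:
  plan: "0 0 0 0 0 0 159; 0 0 0 0 0 0 159"

```text
time_s: 3.33
position: [0.5583, 0.1685, 0.2846]
tool_rot: [[0.995, 0.099, -0.0], [0.099, -0.995, -0.0], [-0.0, 0.0, -1.0]]
ft_force: [0.2, -0.3, -0.4]
grip_width: 0.0323
gripper_force: 0.0
```

```bash
python3 - <<'E'
from h import *
np.set_printoptions(precision=4,suppress=True)
s=env.observe(); print(s["position"],s["tool_rot"],s["grip_width"],s["ft_force"])
w=imaging.get_image("wrist")
P=cloud(w,np.ones((384,512),bool)); px=w["pixels"].reshape(-1,3)
f=np.array([.0958,-.9954]); l=np.array([.9954,.0958])
b=P[(P[:,2]>.215)&(P[:,2]<.235)&(abs(P[:,0]-.558)<.06)&(P[:,1]>.145)&(P[:,1]<.19)]
u=b[:,:2]@l; v=b[:,:2]@f
print(len(b),"lat",np.percentile(u,[0,5,50,95,100]),"fwd",np.percentile(v,[0,5,50,95,100]),"z",np.percentile(b[:,2],[50,95,100]))
print("target bar l,f",np.array([.5585,.167])@l,np.array([.5585,.167])@f)
for v0 in np.arange(-.2,-.08,.004):
    m=(abs(P[:,:2]@f-v0)<.002)&(P[:,2]>.195)&(P[:,2]<.24)&(abs(P[:,0]-.558)<.08); 
    if m.sum()>0: a=P[m][:,:2]@l; print(round(v0,3),m.sum(),a.min(),a.max(),P[m][:,2].max())
im=imaging.get_image("scene")
for n in("scene","side"):
  for q in("tub_handle",):
    im=imaging.get_image(n); t=models.tip_of(n,q); print(n,t[:1], world(im,*t[0]["at"]) if t else 0)
cv2.imwrite("pics/w2.png",cv2.cvtColor(w["pixels"],cv2.COLOR_RGB2BGR))
E
```

```text
[0.5583 0.1685 0.2846] [[ 0.9951  0.0986 -0.0003]
 [ 0.0986 -0.9951 -0.0001]
 [-0.0003  0.0001 -1.    ]] 0.03231280723641199 [ 0.2106 -0.3316 -0.4336]
1158 lat [0.5242 0.5315 0.5723 0.6077 0.6092] fwd [-0.1193 -0.1183 -0.1132 -0.1077 -0.089 ] z [0.2295 0.2311 0.2321]
target bar l,f 0.5719295 -0.11272750000000001
-0.12 139 0.5258089902066095 0.6094578281121431 0.22958295325021824
-0.116 364 0.5259384734874624 0.6092420947270303 0.23189102375561624
-0.112 415 0.5241820641316411 0.6091121730827833 0.23206267327400265
-0.108 295 0.524517024700787 0.6090872900215514 0.23064918909870094
-0.104 107 0.5246335163815871 0.6088706196798022 0.21530182485147048
-0.1 116 0.5245345343201118 0.6088802091866106 0.2149316170711299
-0.096 106 0.5247955035622329 0.6087391808550962 0.21506063475425646
-0.092 110 0.5242469438415294 0.6085896182529986 0.2151478040310934
-0.088 118 0.5249891167306798 0.6084880334006099 0.21515585386745528
-0.084 94 0.5292038819493625 0.6083866281115835 0.2152443619172971
scene [{'at': [257.5, 169.8], 'confidence': 0.81}] [0.5261 0.1635 0.2028]
side [{'at': [252.2, 176.3], 'confidence': 0.7}] [0.5474 0.1605 0.224 ]
```

View pics/w2.png

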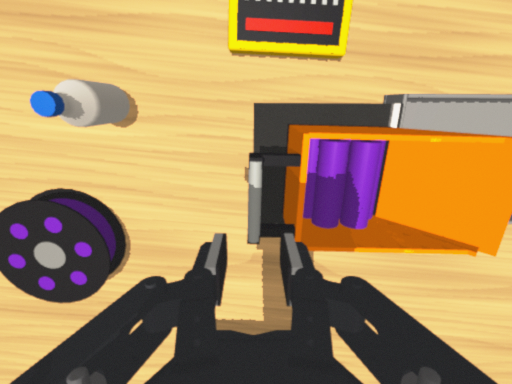

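Wrist view: the bar runs at column 255 from row 155 to 243, and the fingers (columns 215 and 293) straddle that column. I'll centre on the bar, go down and grip.

Emit:
jog_arm:
  plan: "0 0 0 -0.5 0.07 1 159; 0 0 0 0 0 2 159; 0 0 0 0 0 2 159; 0 0 0 0 0 2 159; 0 0 0 0 0 1 159; 0 0 0 0 0 0 159; 0 0 0 0 0 0 159"

```text
time_s: 4.22
position: [0.5539, 0.1656, 0.2053]
tool_rot: [[0.995, 0.095, 0.0], [0.095, -0.995, 0.0], [0.0, 0.0, -1.0]]
ft_force: [0.3, -0.6, -0.7]
grip_width: 0.0319
gripper_force: 0.0
```

Emit:
jog_arm:
  plan: "0 0 0 0 0 0 190; 0 0 0 0 0 0 255; 0 0 0 0 0 0 255; 0 0 0 0 0 0 255; 0 0 0 0 0 0 255; 0 0 0 0 0 0 255"
  grip_force: 30

```text
time_s: 4.72
position: [0.5536, 0.1659, 0.205]
tool_rot: [[0.995, 0.096, 0.0], [0.096, -0.995, 0.0], [0.0, 0.0, -1.0]]
ft_force: [-0.3, -0.6, 0.9]
grip_width: 0.0002
gripper_force: 0.0
```

```bash
python3 - <<'E'
from h import *
np.set_printoptions(precision=4,suppress=True)
w=imaging.get_image("wrist")["pixels"]; im=imaging.get_image("scene"); s=im["pixels"]
s=cv2.resize(s[100:240,140:290],(411,384),interpolation=cv2.INTER_CUBIC)
cv2.imwrite("pics/d.png",cv2.cvtColor(np.hstack([w[:, 100:480],s]),cv2.COLOR_RGB2BGR))
E
```

```text
(no output)
```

View pics/d.png

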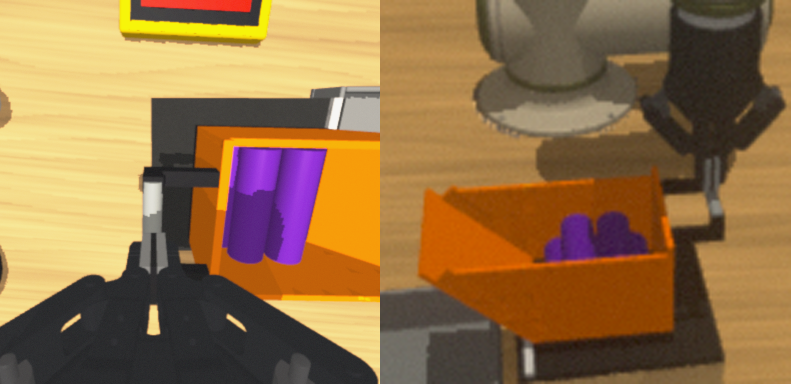

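The fingers shut on nothing, although they sit over the bar (crop column 155). I'll check where the fingertips really are by depth.

```bash
python3 - <<'E'
from h import *
np.set_printoptions(precision=4,suppress=True)
w=imaging.get_image("wrist")
for r in range(180,320,8): print(r,[world(w,c,r) for c in (250,255,260)][1], w["pixels"][r,255])
P=cloud(imaging.get_image("scene"),np.ones((384,512),bool))
m=P[(abs(P[:,0]-.555)<.07)&(P[:,1]>.14)&(P[:,1]<.2)&(P[:,2]>.19)]
for z in np.arange(.19,.32,.01):
    k=m[abs(m[:,2]-z)<.005]; 
    if len(k): print(round(z,3),len(k),k.min(0)[:2],k.max(0)[:2])
s=env.observe(); print(s["position"],s["q"],s["gripper_force"])
E
```

```text
180 [0.5937 0.1688 0.2279] [58 54 56]
188 [0.5896 0.1684 0.2299] [220 218 208]
196 [0.585  0.1679 0.2304] [217 218 207]
204 [0.58   0.1674 0.2301] [218 217 206]
212 [0.5751 0.167  0.2304] [214 213 200]
220 [0.5699 0.1665 0.2303] [133 133 124]
228 [0.5645 0.1659 0.2298] [133 132 125]
236 [0.5639 0.1659 0.2388] [55 55 54]
244 [0.5637 0.166  0.2474] [50 49 49]
252 [0.564 0.166 0.256] [45 44 45]
260 [0.5639 0.1661 0.263 ] [46 45 45]
268 [0.5632 0.166  0.2685] [54 51 52]
276 [0.5586 0.1656 0.2681] [48 46 49]
284 [0.5543 0.1652 0.2684] [49 46 48]
292 [0.5498 0.1647 0.2685] [49 45 47]
300 [0.5449 0.1643 0.2682] [49 48 50]
308 [ 0.2966  0.1384 -0.0005] [245 220 139]
316 [ 0.2794  0.1367 -0.0002] [246 227 147]
0.2 30 [0.522  0.1414] [0.5999 0.176 ]
0.21 100 [0.5123 0.1413] [0.6006 0.1762]
0.22 22 [0.5554 0.1439] [0.6001 0.1759]
0.23 56 [0.5625 0.1609] [0.6007 0.1763]
0.24 31 [0.5595 0.1535] [0.568  0.1783]
0.25 38 [0.5579 0.1534] [0.5688 0.1806]
0.26 42 [0.5579 0.1531] [0.5676 0.1802]
0.27 34 [0.5518 0.148 ] [0.5695 0.1868]
0.28 96 [0.5446 0.14  ] [0.5723 0.1984]
0.29 98 [0.5404 0.14  ] [0.5699 0.2   ]
0.3 55 [0.5401 0.1504] [0.5749 0.1997]
0.31 70 [0.5622 0.1424] [0.5763 0.1918]
[0.5536 0.1659 0.2048] [ 4.9541 24.6412 69.732   0.0001 85.6256 89.453 ] 0.0
```

```bash
python3 - <<'E'
from h import *
np.set_printoptions(precision=3,suppress=True,linewidth=200)
w=imaging.get_image("wrist")
print("wrist z (mm), rows x cols 225..285/4")
for r in range(196,300,6): print(r,[int(1000*world(w,c,r)[2]) for c in range(225,289,4)])
sd=imaging.get_image("side")
P=cloud(sd,np.ones((384,512),bool)); 
m=P[(abs(P[:,0]-.555)<.05)&(P[:,1]>.1)&(P[:,1]<.2)&(P[:,2]>.19)&(P[:,2]<.3)]
for z in np.arange(.19,.29,.01):
    k=m[abs(m[:,2]-z)<.005]; 
    if len(k): print(round(z,3),len(k),k.min(0)[:2],k.max(0)[:2])
E
```

```text
wrist z (mm), rows x cols 225..285/4
196 [0, 0, 0, 0, 0, 228, 230, 230, 229, 227, 99, 99, 99, 99, 99, 99]
202 [0, 0, -1, 0, 0, 228, 229, 230, 230, 226, 99, 99, 99, 99, 99, 99]
208 [0, 0, 0, 0, 0, 228, 230, 230, 230, 227, 99, 99, 98, 98, 99, 99]
214 [0, 0, 0, 0, 0, 228, 229, 229, 229, 226, 99, 100, 99, 99, 99, 100]
220 [0, 0, 0, 0, 0, 228, 230, 230, 229, 226, 99, 99, 99, 99, 99, 99]
226 [0, 0, 0, 0, 0, 228, 230, 230, 229, 226, 99, 99, 99, 99, 98, 99]
232 [0, 0, 0, 0, 0, 230, 230, 231, 230, 227, 99, 99, 99, 99, 99, 99]
238 [0, 0, 0, 0, 0, 241, 241, 241, 241, 241, 240, 99, 99, 99, 99, 99]
244 [0, 0, 241, 240, 241, 247, 247, 247, 247, 248, 246, 241, 240, 99, 99, 99]
250 [0, 246, 246, 247, 253, 253, 253, 254, 253, 253, 253, 246, 247, 246, 98, 99]
256 [0, 252, 252, 253, 259, 259, 259, 259, 259, 259, 259, 252, 252, 253, 0, 0]
262 [0, 258, 258, 258, 264, 264, 264, 264, 264, 264, 264, 258, 258, 258, 0, 0]
268 [0, 271, 271, 271, 270, 268, 268, 268, 268, 268, 270, 270, 270, 271, 263, 207]
274 [276, 276, 277, 277, 275, 275, 268, 268, 268, 275, 275, 277, 277, 276, 275, 274]
280 [279, 279, 279, 279, 279, 279, 275, 268, 271, 279, 279, 279, 279, 279, 279, 279]
286 [283, 283, 283, 283, 283, 283, 276, 268, 272, 283, 283, 283, 283, 283, 282, 283]
292 [286, 286, 286, 287, 287, 286, 277, 268, 273, 286, 286, 286, 287, 286, 287, 287]
298 [295, 295, 294, 290, 290, 289, 276, 268, 274, 286, 290, 290, 290, 295, 295, 295]
0.19 45 [0.506 0.114] [0.603 0.126]
0.2 89 [0.506 0.112] [0.603 0.175]
0.21 165 [0.506 0.114] [0.603 0.171]
0.22 89 [0.506 0.113] [0.603 0.167]
0.23 98 [0.514 0.155] [0.597 0.173]
0.24 17 [0.544 0.151] [0.567 0.165]
0.25 19 [0.544 0.149] [0.567 0.162]
0.26 14 [0.544 0.149] [0.562 0.163]
0.27 3 [0.543 0.156] [0.543 0.173]
0.28 18 [0.54  0.131] [0.561 0.191]
```

By depth, the fingertips end at z≈0.237, just above the bar (top 0.231), while the reported TCP z is 0.205. So the report reads about 32 mm too low and I'll go by the camera. I'll reopen, go down about 3 cm more and grip again.

Emit:
jog_arm:
  plan: "0 0 0 0.1 0 -0.3 159; 0 0 0 0 0 0 159; 0 0 0 0 0 0 159; 0 0 0 0 0 0 159; 0 0 0 0 0 0 159; 0 0 0 0 0 1 159; 0 0 0 0 0 1.2 159; 0 0 0 0 0 1.2 159; 0 0 0 0 0 0 159; 0 0 0 0 0 0 159"

```text
time_s: 5.85
position: [0.5543, 0.166, 0.1731]
tool_rot: [[0.995, 0.096, -0.002], [0.096, -0.995, -0.0], [-0.002, 0.0, -1.0]]
ft_force: [0.0, -0.9, 1.2]
grip_width: 0.0319
gripper_force: 0.0
```

Emit:
jog_arm:
  plan: "0 0 0 0 0 0 190; 0 0 0 0 0 0 220; 0 0 0 0 0 0 255; 0 0 0 0 0 0 255; 0 0 0 0 0 0 255; 0 0 0 0 0 0 255"
  grip_force: 30

```text
time_s: 6.35
position: [0.5547, 0.1666, 0.1745]
tool_rot: [[0.995, 0.096, 0.001], [0.096, -0.995, 0.001], [0.001, -0.001, -1.0]]
ft_force: [-1.2, 5.0, 4.7]
grip_width: 0.0109
gripper_force: 29.3
```

```bash
python3 - <<'E'
from h import *
np.set_printoptions(precision=4,suppress=True)
s=env.observe(); print(s["position"],s["grip_width"],s["gripper_force"],s["ft_force"],s["time_s"])
w=imaging.get_image("wrist")
for r in range(196,300,8): print(r,[int(1000*world(w,c,r)[2]) for c in range(215,299,6)])
P=cloud(imaging.get_image("scene"),np.ones((384,512),bool))
f=np.array([.0958,-.9954])
st=P[(P[:,2]>.2)&(P[:,2]<.25)&(P[:,1]>.14)&(P[:,1]<.2)&(P[:,0]>.57)&(P[:,0]<.61)]
b=st[st[:,2]>.222]; print("bar fwd",np.median(b[:,:2]@f),np.percentile(b[:,2],95))
E
```

```text
[0.5547 0.1666 0.1745] 0.010876976308707284 29.343015253543854 [-1.2279  4.9954  4.6742] 6.35
196 [0, 0, 0, 0, 0, 226, 226, 226, 225, 213, 213, 212, 213, 213]
204 [0, 0, 0, 0, 0, 227, 229, 228, 228, 214, 212, 213, 213, 213]
212 [0, 0, 0, 0, -1, 228, 229, 230, 229, 99, 99, 99, 99, 99]
220 [0, 0, 0, 0, 0, 228, 230, 230, 229, 99, 99, 100, 99, 99]
228 [0, 0, 0, 0, 0, 228, 230, 230, 229, 99, 98, 99, 99, 99]
236 [0, 0, 0, 206, 208, 228, 230, 230, 228, 208, 100, 99, 98, 99]
244 [0, 209, 210, 217, 217, 228, 230, 230, 228, 217, 217, 210, 99, 100]
252 [0, 218, 218, 225, 225, 228, 230, 230, 228, 225, 225, 219, 218, 103]
260 [0, 226, 226, 232, 232, 228, 230, 230, 228, 232, 232, 226, 226, 99]
268 [240, 242, 240, 237, 237, 228, 229, 230, 228, 237, 240, 241, 241, 232]
276 [246, 247, 247, 246, 238, 228, 230, 230, 228, 239, 246, 247, 247, 246]
284 [252, 251, 251, 252, 238, 229, 230, 230, 227, 241, 251, 251, 251, 251]
292 [257, 256, 256, 256, 238, 228, 230, 229, 227, 243, 256, 256, 256, 256]
bar fwd -0.11103573222865264 0.2316889202631334
```

Gripped: width 10.9 mm, 29 N. Now I'll work out the rocking arc about the base edge.

```bash
python3 - <<'E'
import numpy as np
r=np.hypot(172,125); a=np.arctan2(125,172)
def rows(ts):
    t=np.radians(ts)+a; F=-r*np.cos(t); H=r*np.sin(t)
    for k in range(len(ts)-1): print(f"{ts[k]}->{ts[k+1]}: y {(F[k+1]-F[k])/10:.2f} z {-(H[k+1]-H[k])/10:.2f}")
rows(np.arange(0,74,2))
E
```

```text
0->2: y 0.45 z -0.59
2->4: y 0.47 z -0.58
4->6: y 0.49 z -0.56
6->8: y 0.51 z -0.54
8->10: y 0.52 z -0.52
10->12: y 0.54 z -0.51
12->14: y 0.56 z -0.49
14->16: y 0.58 z -0.47
16->18: y 0.59 z -0.45
18->20: y 0.61 z -0.43
20->22: y 0.62 z -0.40
22->24: y 0.64 z -0.38
24->26: y 0.65 z -0.36
26->28: y 0.66 z -0.34
28->30: y 0.67 z -0.31
30->32: y 0.68 z -0.29
32->34: y 0.69 z -0.27
34->36: y 0.70 z -0.24
36->38: y 0.71 z -0.22
38->40: y 0.72 z -0.19
40->42: y 0.72 z -0.17
42->44: y 0.73 z -0.14
44->46: y 0.73 z -0.12
46->48: y 0.74 z -0.09
48->50: y 0.74 z -0.06
50->52: y 0.74 z -0.04
52->54: y 0.74 z -0.01
54->56: y 0.74 z 0.01
56->58: y 0.74 z 0.04
58->60: y 0.74 z 0.06
60->62: y 0.74 z 0.09
62->64: y 0.73 z 0.12
64->66: y 0.73 z 0.14
66->68: y 0.72 z 0.17
68->70: y 0.72 z 0.19
70->72: y 0.71 z 0.22
```

Emit:
jog_arm:
  plan: "0 0 0 0 0.1 0 255; 0 0 0 0 0.1 0 255; 0 0 0 0 0 0 255"

```text
time_s: 6.7
position: [0.5543, 0.1661, 0.1748]
tool_rot: [[0.995, 0.097, 0.0], [0.097, -0.995, 0.004], [0.001, -0.004, -1.0]]
ft_force: [-4.2, 12.7, 6.9]
grip_width: 0.0109
gripper_force: 29.6
```

The forward push met resistance (12.7 N), so the edge is against the strip. Starting to rock.

Emit:
jog_arm:
  plan: "0 0 0 0 0.35 -0.6 255; 0 0 0 0 0.45 -0.6 255; 0 0 0 0 0.49 -0.56 255; 0 0 0 0 0.51 -0.54 255; 0 0 0 0 0.52 -0.52 255; 0 0 0 0 0.54 -0.51 255; 0 0 0 0 0.56 -0.49 255; 0 0 0 0 0.58 -0.47 255; 0 0 0 0 0.59 -0.45 255; 0 0 0 0 0.61 -0.43 255"

```text
time_s: 7.53
position: [0.5591, 0.114, 0.2273]
tool_rot: [[0.995, 0.098, 0.001], [0.098, -0.995, 0.003], [0.001, -0.003, -1.0]]
ft_force: [-5.8, 10.6, 12.4]
grip_width: 0.0108
gripper_force: 30.3
```

```bash
cat > t.py <<'E'
from h import *
np.set_printoptions(precision=4,suppress=True)
s=env.observe(); p=s["position"]; f=np.array([.0958,-.9954,0])
print(s["time_s"],"F",(p@f-.0592)*1000,"H",(p[2]+.0505-.1)*1000,"angs",np.degrees(np.arccos(-(p@f-.0592)/.2126))-36,np.degrees(np.arcsin(min(1,(p[2]-.0495)/.2126)))-36,s["ft_force"],s["wrist_torque"],s["grip_width"],s["gripper_force"])
E
python3 t.py
```

```text
7.5333 F -119.12059729136877 H 177.80073399477556 angs 19.923186797871324 20.75309539526574 [-5.7755 10.6209 12.433 ] [ 1.8696  1.079  -0.1689] 0.010766792966432738 30.330328345298767
```

Tilt is about 20° as planned. The force looks like a slight radial compression, so I'll ease it by 2 mm and go on.

Emit:
jog_arm:
  plan: "0 0 0 0 0.52 -0.5 255; 0 0 0 0 0.54 -0.48 255; 0 0 0 0 0.65 -0.36 255; 0 0 0 0 0.66 -0.34 255; 0 0 0 0 0.67 -0.31 255; 0 0 0 0 0.68 -0.29 255; 0 0 0 0 0.69 -0.27 255; 0 0 0 0 0.70 -0.24 255; 0 0 0 0 0.71 -0.22 255; 0 0 0 0 0.72 -0.19 255"

```text
time_s: 8.37
position: [0.5659, 0.0464, 0.2577]
tool_rot: [[0.995, 0.096, -0.0], [0.096, -0.995, -0.0], [-0.0, 0.0, -1.0]]
ft_force: [-3.7, 2.6, 3.2]
grip_width: 0.0111
gripper_force: 31.4
```

```bash
python3 t.py
```

```text
8.3667 F -51.20903874422813 H 208.1989771714016 angs 40.06208454642834 42.321559216402804 [-3.6884  2.6399  3.2334] [ 0.4856  0.4043 -0.0129] 0.01105214901923556 31.36738032102585
```

Emit:
jog_arm:
  plan: "0 0 0 0 0.72 -0.17 255; 0 0 0 0 0.73 -0.14 255; 0 0 0 0 0.73 -0.12 255; 0 0 0 0 0.74 -0.09 255; 0 0 0 0 0.37 -0.03 255; 0 0 0 0 0.37 -0.03 255; 0 0 0 0 0.37 -0.02 255; 0 0 0 0 0.37 -0.02 255; 0 0 0 0 0.37 0 255; 0 0 0 0 0 0 255"

```text
time_s: 9.2
position: [0.5708, -0.001, 0.2637]
tool_rot: [[0.995, 0.095, 0.0], [0.095, -0.995, -0.0], [0.0, 0.0, -1.0]]
ft_force: [-1.0, 0.8, 1.2]
grip_width: 0.0106
gripper_force: 31.1
```

```bash
python3 t.py; python3 - <<'E'
from h import *
s=imaging.get_image("scene")["pixels"]; d=imaging.get_image("side")["pixels"]
a=cv2.resize(s[110:290,70:290],(440,360)); b=cv2.resize(d[150:384,190:370],(277,360))
cv2.imwrite("pics/e.png",cv2.cvtColor(np.hstack([a,b]),cv2.COLOR_RGB2BGR))
E
```

```text
9.2 F -3.55561113008452 H 214.20420290578593 angs 53.04171679414263 54.0 [-0.9859  0.7751  1.1805] [0.3705 0.1863 0.0225] 0.010635255247350258 31.134302616119385
```

View pics/e.png

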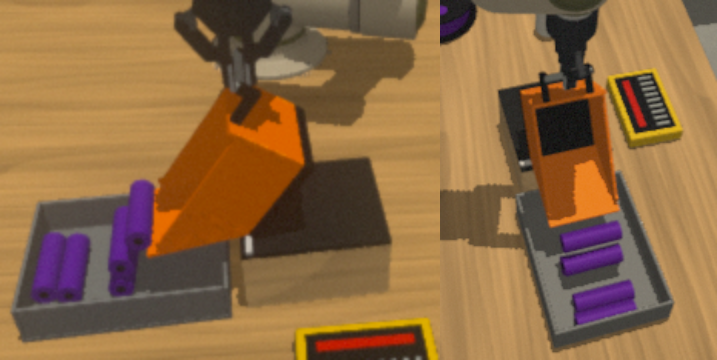

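At about 53° tilt the tub is empty (side view (570,130)) and the rollers are in the tray. One at (140,215) in the scene view is near the lip, so I'll let them settle and check heights.

Emit:
jog_arm:
  plan: "0 0 0 0 0 0 255; 0 0 0 0 0 0 255; 0 0 0 0 0 0 255; 0 0 0 0 0 0 255; 0 0 0 0 0 0 255; 0 0 0 0 0 0 255; 0 0 0 0 0 0 255; 0 0 0 0 0 0 255; 0 0 0 0 0 0 255; 0 0 0 0 0 0 255"

```text
time_s: 10.13
position: [0.5706, -0.0003, 0.2637]
tool_rot: [[0.995, 0.096, 0.0], [0.096, -0.995, 0.0], [0.0, -0.0, -1.0]]
ft_force: [-1.0, 1.0, 0.5]
grip_width: 0.011
gripper_force: 31.1
```

```bash
python3 t.py; cat > r.py <<'E'
from h import *
np.set_printoptions(precision=3,suppress=True)
out=[]
for n in("scene","side"):
    im=imaging.get_image(n); h=cv2.cvtColor(im["pixels"],cv2.COLOR_RGB2HSV)
    m=cv2.inRange(h,(125,90,50),(160,255,255))>0
    P=cloud(im,m); k=(abs(P[:,0]-.588)<.16)&(P[:,1]<.1)&(P[:,1]>-.4); P=P[k]
    print(n,len(P),"max z",np.percentile(P[:,2],99.5),"xy",P.min(0),P.max(0))
    f=np.array([.0958,-.9954]); v=P[:,:2]@f
    for b in np.arange(v.min(),v.max(),.016):
        q=P[(v>=b)&(v<b+.016)]
        if len(q)>5: print("  fwd %.3f n %d zmed %.3f zmax %.3f"%(b,len(q),np.median(q[:,2]),q[:,2].max()))
s=imaging.get_image("scene")["pixels"]; d=imaging.get_image("side")["pixels"]
a=cv2.resize(s[110:290,70:290],(440,360)); b=cv2.resize(d[150:384,190:370],(277,360))
import time
cv2.imwrite("pics/f%d.png"%time.time(),cv2.cvtColor(np.hstack([a,b]),cv2.COLOR_RGB2BGR))
E
python3 r.py; ls pics
```

```text
10.1333 F -4.222916975239105 H 214.21927708014968 angs 52.861847445005324 54.0 [-1.0439  0.9782  0.4724] [ 0.3851  0.1083 -0.0195] 0.010981740579607486 31.054521203041077
scene 1694 max z 0.06673096619941589 xy [ 0.5   -0.3    0.004] [ 0.648 -0.159  0.068]
  fwd 0.218 n 223 zmed 0.034 zmax 0.041
  fwd 0.234 n 160 zmed 0.035 zmax 0.041
  fwd 0.250 n 230 zmed 0.032 zmax 0.040
  fwd 0.266 n 321 zmed 0.056 zmax 0.068
  fwd 0.282 n 224 zmed 0.062 zmax 0.068
  fwd 0.298 n 117 zmed 0.035 zmax 0.057
  fwd 0.314 n 222 zmed 0.032 zmax 0.041
  fwd 0.330 n 182 zmed 0.036 zmax 0.041
  fwd 0.346 n 15 zmed 0.026 zmax 0.031
side 1781 max z 0.06904017189533533 xy [ 0.535 -0.3    0.004] [ 0.643 -0.164  0.071]
  fwd 0.222 n 173 zmed 0.037 zmax 0.044
  fwd 0.238 n 266 zmed 0.033 zmax 0.045
  fwd 0.254 n 82 zmed 0.035 zmax 0.054
  fwd 0.270 n 213 zmed 0.064 zmax 0.070
  fwd 0.286 n 416 zmed 0.059 zmax 0.071
  fwd 0.302 n 308 zmed 0.035 zmax 0.063
  fwd 0.318 n 189 zmed 0.037 zmax 0.044
  fwd 0.334 n 133 zmed 0.038 zmax 0.060
a.png
b.png
c.png
d.png
e.png
f1796167656.png
w.png
w2.png
```

```bash
cp pics/f1796167656.png pics/g.png
```

```text
(no output)
```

View pics/f1796167656.png

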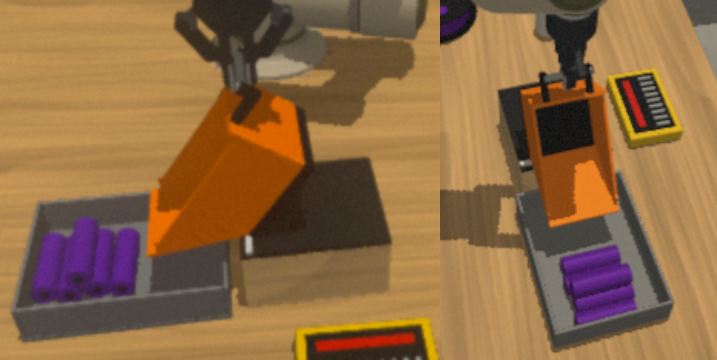

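The scene view shows five rollers in the tray: four bottom end faces at (45,295), (68,297), (98,290) and (125,293), and one on top at (78,285). The tub is empty. I'll ease it back along the reversed path.

Emit:
jog_arm:
  plan: "0 0 0 0 -0.37 0 255; 0 0 0 0 -0.37 0.02 255; 0 0 0 0 -0.37 0.02 255; 0 0 0 0 -0.37 0.03 255; 0 0 0 0 -0.37 0.03 255; 0 0 0 0 -0.74 0.09 255; 0 0 0 0 -0.73 0.12 255; 0 0 0 0 -0.73 0.14 255; 0 0 0 0 -0.72 0.17 255; 0 0 0 0 0 0 255"

```text
time_s: 11.17
position: [0.5658, 0.0489, 0.2575]
tool_rot: [[0.995, 0.097, 0.0], [0.097, -0.995, 0.001], [0.0, -0.001, -1.0]]
ft_force: [-1.8, 1.2, 2.8]
grip_width: 0.0108
gripper_force: 31.5
```

Emit:
jog_arm:
  plan: "0 0 0 0 -0.72 0.19 255; 0 0 0 0 -0.71 0.22 255; 0 0 0 0 -0.70 0.24 255; 0 0 0 0 -0.69 0.27 255; 0 0 0 0 -0.68 0.29 255; 0 0 0 0 -0.67 0.31 255; 0 0 0 0 -0.66 0.34 255; 0 0 0 0 -0.65 0.36 255; 0 0 0 0 -0.54 0.48 255; 0 0 0 0 -0.52 0.50 255"

```text
time_s: 12.0
position: [0.56, 0.1153, 0.2274]
tool_rot: [[0.995, 0.098, 0.004], [0.098, -0.995, 0.005], [0.004, -0.004, -1.0]]
ft_force: [-5.5, 15.1, 22.2]
grip_width: 0.0108
gripper_force: 34.8
```

```bash
python3 t.py
```

```text
12.0 F -120.27836393912747 H 177.92145486278486 angs 19.545639258243583 20.81248469269618 [-5.5489 15.069  22.2198] [ 2.148   0.8131 -0.0641] 0.010801043255173158 34.7991281747818
```

Emit:
jog_arm:
  plan: "0 0 0 0 -0.7 0.25 255; 0 0 0 0 -0.64 0.40 255; 0 0 0 0 -0.6 0.47 255; 0 0 0 0 -0.56 0.49 255; 0 0 0 0 -0.54 0.51 255; 0 0 0 0 -0.52 0.52 255; 0 0 0 0 -0.26 0.27 255; 0 0 0 0 -0.25 0.27 255; 0 0 0 0 0 0 255"

```text
time_s: 12.75
position: [0.5556, 0.1544, 0.193]
tool_rot: [[0.995, 0.097, -0.0], [0.097, -0.995, 0.002], [-0.0, -0.002, -1.0]]
ft_force: [-1.4, 6.2, 4.3]
grip_width: 0.0108
gripper_force: 33.8
```

```bash
python3 t.py
```

```text
12.75 F -159.70983173498232 H 143.45383936888186 angs 5.303643441866967 6.4354657075279675 [-1.4184  6.1815  4.2959] [ 0.6958  0.1022 -0.0368] 0.010828803613221031 33.761581778526306
```

Emit:
jog_arm:
  plan: "0 0 0 0 -0.25 0.27 255; 0 0 0 0 -0.24 0.28 255; 0 0 0 0 -0.24 0.28 255; 0 0 0 0 -0.23 0.28 255; 0 0 0 0 -0.22 0.29 255; 0 0 0 0 -0.12 0.15 255; 0 0 0 0 -0.1 0.15 255; 0 0 0 0 0 0.1 255; 0 0 0 0 0 0 255; 0 0 0 0 0 0 255"

```text
time_s: 13.58
position: [0.5543, 0.1673, 0.1751]
tool_rot: [[0.995, 0.096, -0.001], [0.096, -0.995, 0.001], [-0.001, -0.001, -1.0]]
ft_force: [-1.4, 4.5, 2.5]
grip_width: 0.011
gripper_force: 34.0
```

```bash
python3 t.py
```

```text
13.5833 F -172.6312420435511 H 125.63622162246338 angs -0.29181902967278006 0.22453616071901195 [-1.3763  4.4653  2.5489] [ 0.5565  0.1332 -0.0058] 0.011041456161132083 33.961472511291504
```

Back upright at the original height. I'll open only to about 32 mm so the inner finger clears the wall, then retreat straight up.

Emit:
jog_arm:
  plan: "0 0 0 0 0 0.05 240; 0 0 0 0 0 0 225; 0 0 0 0 0 0 205; 0 0 0 0 0 0 180; 0 0 0 0 0 0 159; 0 0 0 0 0 0 159; 0 0 0 0 0 0 159; 0 0 0 0 0 0 159"

```text
time_s: 14.25
position: [0.5546, 0.1665, 0.1752]
tool_rot: [[0.995, 0.096, 0.0], [0.096, -0.995, -0.0], [0.0, 0.0, -1.0]]
ft_force: [-0.3, 1.0, 0.1]
grip_width: 0.0322
gripper_force: 0.0
```

Emit:
jog_arm:
  plan: "0 0 0 0 0 -0.5 159; 0 0 0 0 0 -1 159; 0 0 0 0 0 -2 159; 0 0 0 0 0 -3 159; 0 0 0 0 0 -3 159; 0 0 0 0 0 -3 159; 0 0 0 0 0 -2 159; 0 0 0 0 0 0 159; 0 0 0 0 0 0 159; 0 0 0 0 0 0 159"

```text
time_s: 15.08
position: [0.5542, 0.1667, 0.3197]
tool_rot: [[0.995, 0.096, -0.001], [0.096, -0.995, -0.0], [-0.001, 0.0, -1.0]]
ft_force: [-0.5, -0.3, -0.8]
grip_width: 0.0323
gripper_force: 0.0
```

```bash
python3 t.py; python3 r.py|grep max; python3 - <<'E'
from h import *
P=cloud(imaging.get_image("wrist"),np.ones((384,512),bool))
f=np.array([.0958,-.9954]); l=np.array([.9954,.0958])
b=P[(P[:,2]>.21)&(P[:,2]<.245)&(abs(P[:,0]-.558)<.06)&(P[:,1]>.155)&(P[:,1]<.19)]
print("bar lat",np.percentile(b[:,:2]@l,[1,99]),"fwd",np.median(b[:,:2]@f),"z",np.percentile(b[:,2],95))
E
mv pics/f*.png /tmp/; ls -t /tmp/f*.png|head -1|xargs -I{} cp {} pics/end.png
```

```text
15.0833 F -172.00763147712166 H 270.2034988132529 angs -0.0048688697155228056 54.0 [-0.4637 -0.2549 -0.763 ] [-0.0236 -0.019   0.0009] 0.03229316995336832 0.0
scene 1686 max z 0.06627421360517523 xy [ 0.498 -0.3    0.003] [ 0.647 -0.16   0.068]
  fwd 0.218 n 217 zmed 0.034 zmax 0.040
  fwd 0.234 n 161 zmed 0.035 zmax 0.041
  fwd 0.250 n 227 zmed 0.033 zmax 0.040
  fwd 0.266 n 324 zmed 0.056 zmax 0.067
  fwd 0.282 n 221 zmed 0.062 zmax 0.068
  fwd 0.298 n 120 zmed 0.034 zmax 0.057
  fwd 0.314 n 227 zmed 0.032 zmax 0.041
  fwd 0.330 n 175 zmed 0.036 zmax 0.040
  fwd 0.346 n 14 zmed 0.029 zmax 0.031
side 1776 max z 0.0688242326526029 xy [ 0.535 -0.301  0.004] [ 0.643 -0.165  0.07 ]
  fwd 0.221 n 162 zmed 0.037 zmax 0.043
  fwd 0.237 n 276 zmed 0.034 zmax 0.043
  fwd 0.253 n 82 zmed 0.036 zmax 0.056
  fwd 0.269 n 210 zmed 0.063 zmax 0.070
  fwd 0.285 n 408 zmed 0.059 zmax 0.070
  fwd 0.301 n 313 zmed 0.035 zmax 0.055
  fwd 0.317 n 183 zmed 0.037 zmax 0.043
  fwd 0.333 n 140 zmed 0.038 zmax 0.056
bar lat [0.52515839 0.60829939] fwd -0.11500455900235834 z 0.23101617135219193
```

View pics/end.png

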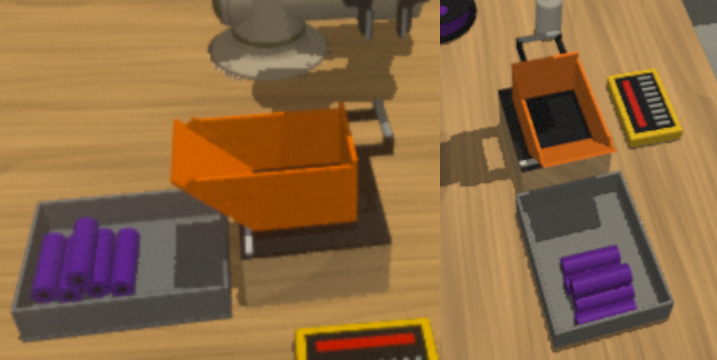

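The tub stands upright and empty, with the bar within 2 mm of its start. All five rollers rest in the tray and the gripper is clear, so I'm handing in.

```bash
python3 -c "from rig import job; print(job.close_job())"
```

```text
the job is handed in; nothing more can be done
None
```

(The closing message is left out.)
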